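Load the guide rod of a pipe clamping station

TASK

Load the clamping station's guide rod: slide on the aluminium vee shoe first (its vee notch facing down), then the plain square aluminium spacer, and last the black end cap over the rod's end, until shoe, spacer and cap sit flush against one another and against the stop collar on the rod. Press gently: the collar is only lightly clamped and must not be shifted along the rod. Leave everything else on the bench where it is.

Things in the scene. Friction and masses are not known exactly. Their poses are not given: they have to be found in the camera images.
- rod_tip (a point): Centre of the free end of the clamping station's fixed, horizontal steel guide rod, 100 mm above the bench. Rod 16 mm in diameter, tapering to 9 mm over its last 6 mm, 168 mm long from the grey housing's face. x axis: along the rod, outward from the housing; z up. On it sits a dark steel stop collar (36 mm diameter, 14 mm long), its place unmeasured: see rod_root.
- rod_root (a point): Point on the rod's axis where it leaves the grey housing's face (110 mm wide, 128 mm high; a ball lever behind rises to 193 mm). Same axes as rod_tip. The stop collar's outer face is 34 to 67 mm out from here (101 to 134 mm back from the tip): feel or look for it. Pushed with over about 14 N it slips along the rod; it must not shift more than 2 mm.
- shoe_centre (a point): Aluminium vee shoe, 36 mm wide (y), 36 mm long (x, along its bore), 54 mm tall, on two legs with a vee notch between them in its lower 19 mm; about 160 g. The point is its centre, 27 mm above its underside. An 18 mm through bore runs along its x axis, 9 mm above this point. Alike from both ends.
- spacer_centre (a point): Plain aluminium spacer block, 42 x 42 mm square section (y, z), 32 mm long (x), with an 18 mm through bore along its x axis through its centre; about 130 g. The point is its centre, 21 mm above its underside. Alike from both ends.
- cap_centre (a point): Black end cap, 46 x 46 mm square section (y, z), body 74 mm long (x), a round boss (26 mm diameter, 8 mm long) on its closed +x end; about 120 g. A blind bore, 18 mm diameter, 68 mm deep, opens in its -x end on the x axis. The point is the square body's centre, 23 mm above its underside. Fitted, its x axis points along the rod's x; it starts at most 1 rad from that.
Not all that is in view belongs to the job. Leave any blue or purple look-alike of the part that bears shoe_centre alone.

How it is judged (in metres and radians):
On the way, in this order (a step that is already met when the one before it is completed fails the run):
1. the vee shoe is threaded on the rod, vee down, at least 15 mm past the tip (y of shoe_centre in the frame of rod_tip between -0.004 and 0.004 m and z of shoe_centre in the frame of rod_tip between -0.013 and -0.005 m and angle between the x axis of shoe_centre and the x axis of rod_tip, either way round below 0.12 rad and x of shoe_centre in the frame of rod_tip below -0.033 m), for 0.2 s.
2. the spacer is threaded on the rod after the shoe (y of shoe_centre in the frame of rod_tip between -0.004 and 0.004 m and z of shoe_centre in the frame of rod_tip between -0.013 and -0.005 m and angle between the x axis of each of shoe_centre, spacer_centre and the x axis of rod_tip, either way round below 0.12 rad and y of spacer_centre in the frame of rod_tip between -0.004 and 0.004 m and z of spacer_centre in the frame of rod_tip between -0.004 and 0.004 m and x of spacer_centre in the frame of rod_tip below -0.016 m), for 0.2 s.
At the end, for the whole second after the job is handed in: The vee shoe (vee down, within 0.3 rad), the spacer and the end cap are on the rod in this order from the collar outward, each within 4 mm of the rod's axis and 0.12 rad of its direction, with gaps under 2 mm between collar and shoe, shoe and spacer, spacer and cap; all at rest and released (y of shoe_centre in the frame of rod_tip between -0.004 and 0.004 m and z of shoe_centre in the frame of rod_tip between -0.013 and -0.005 m and angle between the x axis of each of shoe_centre, spacer_centre, cap_centre and the x axis of rod_tip, either way round below 0.12 rad and y of spacer_centre in the frame of rod_tip between -0.004 and 0.004 m and z of spacer_centre in the frame of rod_tip between -0.004 and 0.004 m and y of cap_centre in the frame of rod_tip between -0.004 and 0.004 m and z of cap_centre in the frame of rod_tip between -0.004 and 0.004 m and x of shoe_centre in the frame of collar_face below 0.02 m and x of spacer_centre in the frame of shoe_centre between -0.036 and 0.036 m and x of cap_centre in the frame of spacer_centre between -0.055 and 0.055 m and angle between shoe_centre's own z axis and vertical below 0.3 rad and linear speed of each of shoe, spacer, cap below 0.02 m/s); the robot touches nothing.
It fails at once if the stop collar is shifted by more than 2 mm (distance of collar_face from where it was at the start of the episode above 0.002 m).
It fails at once if a part is pressed against the rod or collar with more than 50 N (contact force between any of shoe, spacer, cap and guide above 50 N).
It fails at once if another thing on the bench (coupling, plug, tape, wrench, level, offcut, tin) is pushed more than 30 mm (distance of any of coupling, plug, tape, wrench, level, offcut, tin from where it was at the start of the episode above 0.03 m).
It also fails if it takes over 72 s, if anything falls off the work surface, if the arm or the gripper's body presses on something with over 40 N, if the wrist force passes 120 N, or if a joint passes its speed limit or range.

ROBOT

A 7-joint arm with a two-finger parallel gripper is mounted at the origin on the work surface. World frame = base frame: x ahead of the robot, y to its left, z up, the work surface at z = 0. Lengths are in m, angles in degrees, forces in N, time in s.
With the tool pointing down it reaches from about 0.425 to 0.875 m from the base axis. Payload 9.9 kg.
Tool frame: the origin (TCP) lies midway between the tips of the shut fingers; the grasp point (between the pads) lies 19 mm behind it; z points along the fingers, y is the line along which they close (so a half turn about z gives the same grasp; the last joint's range is limited). The gripper opens to 85 mm and grips with 20 to 120 N. Pads are 22 mm wide; open, the fingers measure 114 mm over their backs; the gripper's body (76 mm by 85 mm) begins 54 mm behind the grasp point. The pads swing forward as they close: fully open they stand 13 mm farther back than shut.
Start: joints at [59.026, 32.985, 1.427, 82.34, -0.859, 64.687, -3.237], TCP at [0.298, -0.606, 0.231] pointing down, gripper open.
Joint ranges: [-157.87, 157.87], [-19.46, 123.44], [-87.15, 90], [11.01, 140.99], [-62.26, 242.26], [9.8, 113.94], [-161.44, 161.44]. Speed limits (degrees/s): [127.2, 127.2, 172.46, 172.46, 180, 180, 180].

INTERFACE

Orientations are given as [roll, pitch, yaw] about the fixed x, y, z axes, in that order (R = Rz(yaw) Ry(pitch) Rx(roll)).
In Python, from bench import get_obs, grab_frame, job_done gives the robot as it stands.
- The arm moves only by the tool apply_moves, never from a script. Its argument "steps" is text: rows parted by semicolons, each of 5 numbers parted by spaces: the shift along the world's x, y, z as a fraction of full scale, then the turn about the world's z as a fraction of full scale, then the closure, from 0 (fully open) to 1 (shut). A call has 1 to 5 rows; each row is the pose to reach, as a shift and turn from the pose commanded when the call began; what a row does not reach only later rows make up. Full scale, the value 1, is 500 mm for a shift and 120 degrees for a turn. A row lasts 1/12 s, in which the tool goes at most 41.7 mm and 7.16 degrees, less where a joint would pass 70% of its speed; a pose out of reach is approached as far as the arm can. A call with a number of a shift or a turn outside -1 to 1 is refused whole. A call with a gripper value outside its range is refused whole. The fingers move at their own pace and stop on an object; the grip force is fixed at half the most. Time passes only in rows, so rows that repeat a pose let the fingers close. It gives the time, the measured TCP pose, the force, the opening and the grip force at its end, in the units of the state.
- get_obs(): the state, without advancing time (a new reading comes with each control period).
- grab_frame(name): name is "scene" or "top" or "wrist"; returns a dict with "img" (384x512x3 uint8, red, green, blue), "K" (3x3 intrinsics, pixels), "position" and "rotation" of the camera in the world. Camera axes: x right, y down, z forward; pixel columns grow to the right and rows downward; lengths in m; the calibration is good to about 2 mm. A picture is of the moment at which its call begins. There is no depth.
- job_done(): hands the job in; it is judged then, once.
The state is a dict: "time": time; "joint_pos": joint angles; "joint_velocities": joint speeds; "joint_torque": joint torques, N m; "ee_pos": TCP position; "tool_rot": TCP orientation; "contact_force": force on the tool from outside, world axes, zero at the start; "torque": the same for the moment, N m; "opening": finger opening in m; "finger_force": force on a finger pad.
Only numpy, scipy, OpenCV 4.12 (cv2) and the standard library are available. Lean on these libraries where they do the work, as an engineer would, in place of code of your own. Each camera call takes 0.05 s, during which the arm holds its last target. There are 200 camera calls.

## Working session

There is one attempt and no reset: what is moved stays moved. The work goes in short steps, Python scripts to look and compute and a tool call to move; the robot and the scene stay as the last step left them, time stands still between calls to the robot, and variables do not carry over. Pictures are saved under pics/ and viewed, at most 10 in all, crops included, and the job is handed in when it is done.

Besides the shell and the picture viewer there is one more tool, called after ">>>" in YAML: its name, and indented under it one key for each argument. apply_moves: Moves the arm, as the interface text tells. Its arguments: {"type":"object","properties":{"steps":{"type":"string"}},"required":["steps"]}

```bash
mkdir -p pics; cat > h.py <<'E'
import numpy as np, cv2
from bench import get_obs, grab_frame, job_done
def grab(n):
    f=grab_frame(n); np.savez(f'{n}.npz',**{k:np.array(f[k]) for k in('img','K','position','rotation')}); return f
def load(n): return dict(np.load(f'{n}.npz'))
def ray(f,u,v):
    d=np.array(f['rotation'])@np.linalg.inv(f['K'])@np.array([u,v,1.]); return np.array(f['position']),d
def onz(f,u,v,z):
    p,d=ray(f,u,v); return p+d*(z-p[2])/d[2]
def tri(f,a,g,b):
    p,d=ray(f,*a); q,e=ray(g,*b); s=np.linalg.lstsq(np.c_[d,-e],q-p,rcond=None)[0]
    return (p+d*s[0]+q+e*s[1])/2, np.linalg.norm(p+d*s[0]-q-e*s[1])
def proj(f,P):
    c=np.array(f['rotation']).T@(np.array(P)-f['position']); c=np.array(f['K'])@c; return c[:2]/c[2]
E
python3 - <<'E'
from h import *
ims=[]
for n in('scene','top'):
    f=grab(n); print(n,f['K'],f['position'],f['rotation'],sep='\n'); cv2.imwrite(f'pics/{n}0.png',cv2.resize(f['img'][:,:,::-1],(800,600),interpolation=cv2.INTER_CUBIC))
o=get_obs(); print(o['time'],o['ee_pos'],o['tool_rot'],o['opening'],o['contact_force'])
E
```

```text
scene
[[426.29725737   0.         254.31977392]
 [  0.         426.29725737 186.54175469]
 [  0.           0.           1.        ]]
[ 0.85639582 -0.44612424  0.79773494]
[-145.09339909    0.75635292   34.49190063]
top
[[435.15363898   0.         253.3663003 ]
 [  0.         435.15363898 197.52716182]
 [  0.           0.           1.        ]]
[ 0.46507821 -0.03384529  1.00931819]
[-173.84958519   -0.87402601  -90.96542609]
0.1 [ 0.29753096 -0.60541863  0.23051785] [-1.79912109e+02  5.93230868e-03  2.61753025e+01] 0.08527954457194767 [-0.03485981 -1.22200688 -0.12840854]
```

View pics/scene0.png

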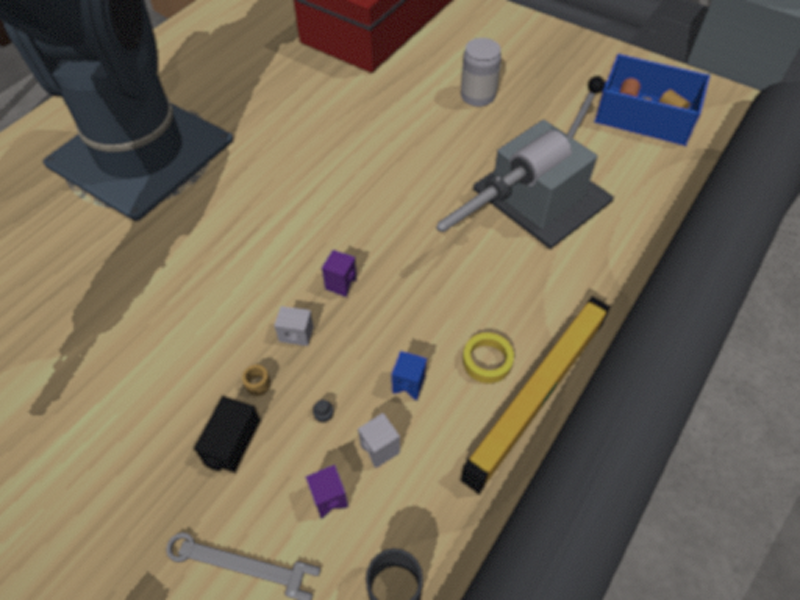

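View pics/top0.png

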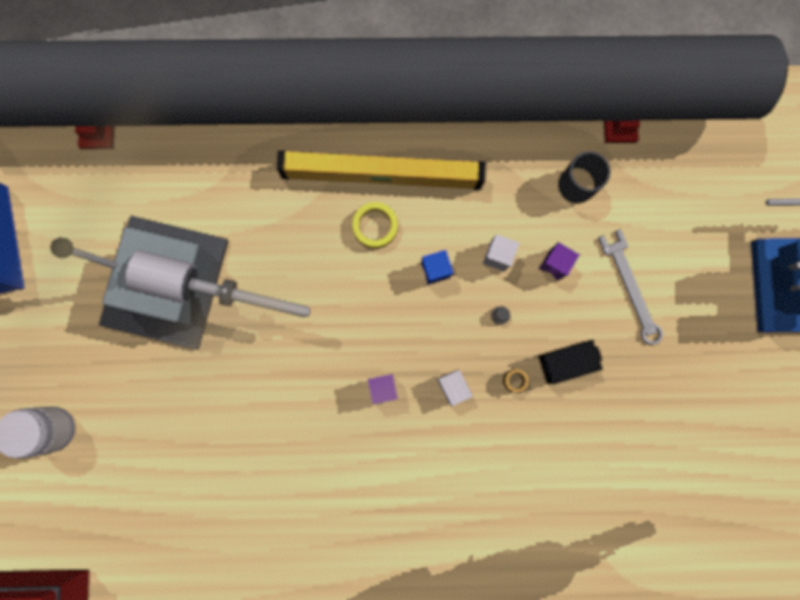

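```bash
python3 - <<'E'
import re
s=open('h.py').read()
s=s.replace("    f=grab_frame(n);","    f=grab_frame(n); f['rotation']=Rotation.from_euler('xyz',f['rotation'],degrees=True).as_matrix();")
s=s.replace("import numpy as np, cv2","import numpy as np, cv2\nfrom scipy.spatial.transform import Rotation")
open('h.py','w').write(s)
from h import *
f=grab('top');g=grab('scene')
def crop(f,u,v,w,h,W,H): return cv2.resize(f['img'][v-h//2:v+h//2,u-w//2:u+w//2,::-1],(W,H),interpolation=cv2.INTER_CUBIC)
k=1/1.5625
a=[(f,455*k,387*k),(f,502*k,252*k),(f,570*k,362*k),(g,294*k,325*k),(g,380*k,440*k),(g,228*k,433*k)]
t=[crop(F,int(u),int(v),52,52,260,260) for F,u,v in a]
cv2.imwrite('pics/c1.png',np.vstack([np.hstack(t[:3]),np.hstack(t[3:])]))
# rod
P=[onz(f,308*k,312*k,.1),onz(f,190*k,287*k,.1)]; print(P)
print(tri(f,(308*k,312*k),g,(442*k,227*k)))
for u,v,z in((455,387,.042),(502,252,.054),(570,362,.046)):print(onz(f,u*k,v*k,z))
E
```

```text
[array([0.56008343, 0.06864227, 0.1       ]), array([0.59627161, 0.22677583, 0.1       ])]
(array([0.56175233, 0.07000563, 0.10136046]), np.float64(0.004670538172978206))
[ 0.45625023 -0.13214851  0.042     ]
[ 0.64689072 -0.20322498  0.054     ]
[ 0.48874096 -0.29603014  0.046     ]
```

View pics/c1.png

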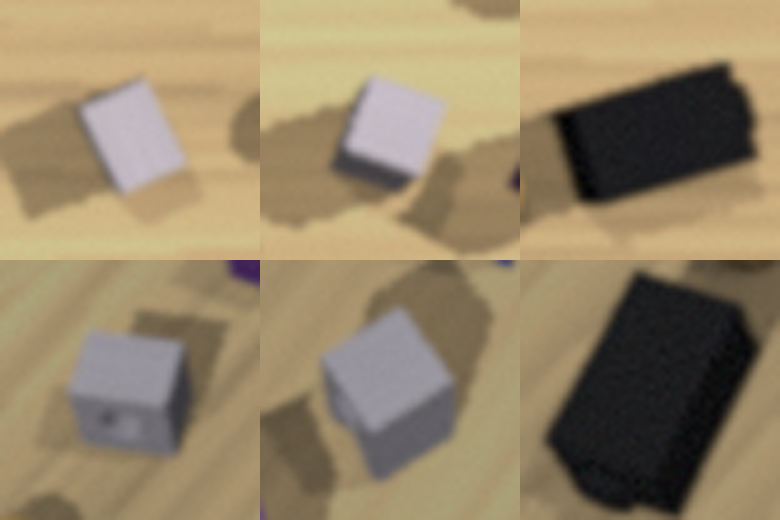

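```bash
cat > rod.py <<'E'
from h import *
def rodfit(f,tip,root,z=.1,s0=.01,s1=.09,n=30,debug=False):
    """centre offsets of the low-saturation band about the assumed axis, by projecting a station grid at height z"""
    tip,root=np.array(tip),np.array(root); d=(root-tip)/np.linalg.norm(root-tip); p=np.array([-d[1],d[0]])
    S=np.linspace(s0,s1,n); T=np.linspace(-.022,.022,89)
    uv=np.array([[proj(f,[*(tip+d*s+p*t),z]) for t in T] for s in S]).astype(np.float32)
    sat=cv2.cvtColor(f['img'],cv2.COLOR_RGB2HSV)[:,:,1].astype(np.float32)
    pr=cv2.remap(sat,uv[...,0],uv[...,1],cv2.INTER_LINEAR)
    w=np.clip(1-(pr-40)/60,0,1); c=(w*T).sum(1)/w.sum(1); wid=w.sum(1)*(T[1]-T[0])
    k=np.polyfit(S,c,1); r=c-np.polyval(k,S); k=np.polyfit(S[abs(r)<.002],c[abs(r)<.002],1)
    a=tip+p*np.polyval(k,0); b=tip+d*.168+p*np.polyval(k,.168); e=(a-b)/np.linalg.norm(a-b)
    # along axis
    A=np.linspace(-.02,.16,361); uv=np.array([proj(f,[*(a-e*x),z]) for x in A]).astype(np.float32)[None]
    pa=cv2.remap(sat,uv[...,0],uv[...,1],cv2.INTER_LINEAR)[0]
    tipx=A[np.argmax(pa<75)]
    return a-e*tipx,e,np.degrees(np.arctan2(e[1],e[0])),np.median(wid),np.std(r),(A,pa,f,a,e,z)
E
python3 - <<'E'
from rod import *
f=load('top')
a=[.560,.0686];b=[.596,.2268]
for i in range(2):
    r=rodfit(f,a,b); a=r[0]; b=a-r[1]*.168
    print(r[:5])
hsv=cv2.cvtColor(f['img'],cv2.COLOR_RGB2HSV)
def mask(f,kind):
    h=cv2.cvtColor(f['img'],cv2.COLOR_RGB2HSV); H,S,V=[h[...,i].astype(int) for i in range(3)]
    return ((S<45)&(V>150) if kind=='al' else (V<60)).astype(np.uint8)
for kind,u,v,z in(('al',455,387,.042),('al',502,252,.054),('bk',570,362,.046)):
    m=mask(f,kind); n,l,st,c=cv2.connectedComponentsWithStats(m)
    i=l[int(v/1.5625),int(u/1.5625)]; cs,_=cv2.findContours((l==i).astype(np.uint8),cv2.RETR_EXTERNAL,cv2.CHAIN_APPROX_NONE)
    q=cv2.boxPoints(cv2.minAreaRect(cs[0]))+0.0
    P=np.array([onz(f,*x,z)[:2] for x in q]); E=np.diff(P,axis=0)
    print(kind,P.mean(0),[(round(np.hypot(*e)*1e3),round(np.degrees(np.arctan2(e[1],e[0])),1)) for e in E[:2]],st[i])
E
```

```text
(array([0.56092963, 0.06582465]), array([-0.23078605, -0.97300452]), np.float64(-103.34335411607884), np.float64(0.021343596458435077), np.float64(0.00026339534827174644))
(array([0.56129064, 0.06573902]), array([-0.23744   , -0.97140221]), np.float64(-103.7354961569049), np.float64(0.021404503822326677), np.float64(0.0002328501794826446))
al [ 0.45625369 -0.13192191] [(31, np.float64(-64.6)), (42, np.float64(-154.7))] [282 237  20  23 277]
al [ 0.65083689 -0.20419167] [(36, np.float64(-19.9)), (36, np.float64(-109.6))] [312 150  20  20 256]
bk [ 0.48950997 -0.29647741] [(83, np.float64(-74.0)), (42, np.float64(-165.5))] [345 219  39  26 688]
```

>>> apply_moves:
  steps: "0.235 0.267 0 0.122 0;0.235 0.267 0 0.122 0;0.235 0.267 0 0.122 0;0.235 0.267 0 0.122 0;0.235 0.267 0 0.122 0"

```text
time: 0.62
ee_pos: [0.4212, -0.4657, 0.2313]
tool_rot: [-180.0, -0.3, 41.3]
contact_force: [1.5, -0.0, -0.4]
opening: 0.0859
finger_force: 0.0
```

>>> apply_moves:
  steps: "0.235 0.267 0 0.122 0;0.235 0.267 0 0.122 0;0.235 0.267 0 0.122 0;0.235 0.267 0 0.122 0;0.235 0.267 0 0.122 0"

```text
time: 1.03
ee_pos: [0.5379, -0.3314, 0.2312]
tool_rot: [180.0, -0.3, 55.9]
contact_force: [0.2, 1.4, 0.3]
opening: 0.0853
finger_force: 0.0
```

>>> apply_moves:
  steps: "0.235 0.267 0 0.122 0;0.235 0.267 0 0.122 0;0.235 0.267 0 0.122 0;0.235 0.267 0 0.122 0;0.235 0.267 0 0.122 0"

```text
time: 1.45
ee_pos: [0.6543, -0.1972, 0.2308]
tool_rot: [180.0, -0.3, 70.6]
contact_force: [0.7, 1.3, 0.2]
opening: 0.0852
finger_force: 0.0
```

```bash
python3 - <<'E'
from h import *
f=grab('wrist'); print(f['position'],f['rotation'],f['K'][0,0]); cv2.imwrite('pics/w1.png',f['img'][:,:,::-1])
print(proj(f,[.650,-.204,.054]),proj(f,[.561,.066,.1]))
o=get_obs(); print(o['time'],o['ee_pos'],o['tool_rot'],o['joint_pos'],o['contact_force'])
E
```

```text
[ 0.68221262 -0.12078006  0.3738705 ] [[ 9.43010720e-01 -3.16084883e-01 -1.04024654e-01]
 [-3.32761865e-01 -8.95213309e-01 -2.96416383e-01]
 [ 5.68482747e-04  3.14139264e-01 -9.49376743e-01]] 295.3971338121221
[251.44392817 180.61855978] [ 13.85369706 -97.54731915]
1.5 [ 0.65406277 -0.19761823  0.23063605] [-179.99264598   -0.26634147   70.57787809] [ 20.05444464  33.994577   -12.42669468  80.63898105   7.27164999
  66.12696631 -12.67269644] [1.02513982 2.23371826 0.15969926]
```

View pics/w1.png

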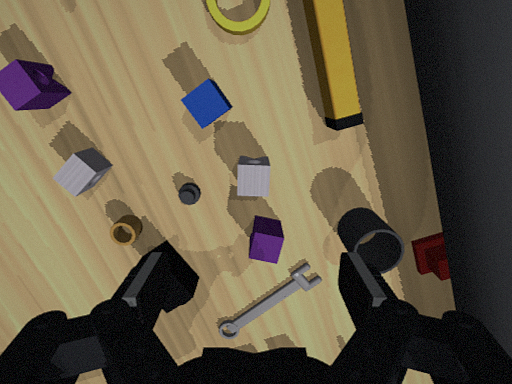

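>>> apply_moves:
  steps: "-0.003 -0.010 0 0 0;-0.003 -0.010 -0.08 0 0;-0.003 -0.010 -0.16 0 0;-0.003 -0.010 -0.24 0 0;-0.003 -0.010 -0.32 0 0"

```text
time: 1.92
ee_pos: [0.6475, -0.2131, 0.0701]
tool_rot: [180.0, 0.1, 70.0]
contact_force: [1.2, 0.2, -0.3]
opening: 0.0855
finger_force: 0.0
```

```bash
python3 - <<'E'
from h import *
f=grab('wrist'); cv2.imwrite('pics/w2.png',f['img'][:,:,::-1])
m=cv2.cvtColor(f['img'],cv2.COLOR_RGB2HSV); m=((m[...,1]<45)&(m[...,2]>110)).astype(np.uint8)
n,l,st,c=cv2.connectedComponentsWithStats(m)
for i in range(1,n):
    if st[i,4]>300: print(st[i],c[i],onz(f,*c[i],.054))
print(proj(f,[.652,-.203,.054]))
o=get_obs(); print(o['time'],o['ee_pos'],o['tool_rot'])
E
```

```text
[ 223  196   64   58 3425] [253.80905109 224.69284672] [ 0.65179738 -0.20386009  0.054     ]
[253.63073956 223.32304396]
1.9667 [ 0.64295411 -0.21175567  0.06137811] [-1.79368821e+02  1.30356011e-01  6.99837211e+01]
```

View pics/w2.png

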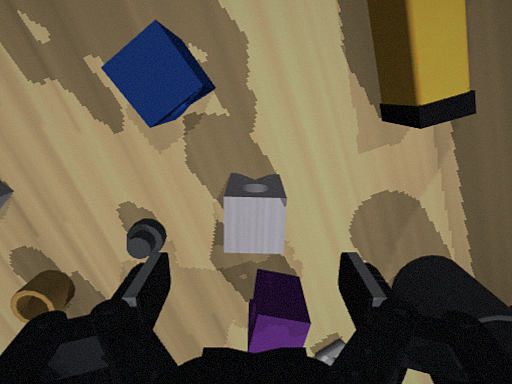

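>>> apply_moves:
  steps: "0 0 0 0 0;0 0 0 0 0;0 0 0 0 0"

```text
time: 2.22
ee_pos: [0.6502, -0.2116, 0.0743]
tool_rot: [179.8, -0.0, 70.0]
contact_force: [-0.6, 0.0, 1.2]
opening: 0.0852
finger_force: 0.0
```

>>> apply_moves:
  steps: "0.006 0.013 -0.03 0 0;0.006 0.013 -0.07 0 0;0.006 0.013 -0.10 0 0;0.006 0.013 -0.114 0 0;0.006 0.013 -0.118 0 0"

```text
time: 2.63
ee_pos: [0.6523, -0.2042, 0.0133]
tool_rot: [179.9, 0.0, 70.1]
contact_force: [0.4, 0.7, -0.2]
opening: 0.0855
finger_force: 0.0
```

>>> apply_moves:
  steps: "0 0 0 0 0;0 0 0 0 0.3;0 0 0 0 1;0 0 0 0 1;0 0 0 0 1"

```text
time: 3.05
ee_pos: [0.6521, -0.2039, 0.013]
tool_rot: [179.9, -0.0, 70.1]
contact_force: [0.4, 0.2, 0.1]
opening: 0.0387
finger_force: 0.0
```

>>> apply_moves:
  steps: "0 0 0 0 1;0 0 0 0 1;0 0 0 0 1;0 0 0 0 1;0 0 0 0 1"

```text
time: 3.47
ee_pos: [0.6522, -0.204, 0.0131]
tool_rot: [179.9, 0.0, 70.1]
contact_force: [-0.5, 1.4, 6.1]
opening: 0.0356
finger_force: 60.0
```

>>> apply_moves:
  steps: "0 0 0.03 0 1;0 0 0.09 0 1;0 0 0.16 0 1;0 0 0.22 0 1;0 0 0.25 0 1"

```text
time: 3.88
ee_pos: [0.6531, -0.2041, 0.1414]
tool_rot: [179.7, -0.0, 70.1]
contact_force: [0.6, -1.0, -1.3]
opening: 0.0357
finger_force: 59.9
```

>>> apply_moves:
  steps: "-0.01 0.02 0 0.01 1;-0.03 0.05 0 0.02 1;-0.06 0.10 0 0.03 1;-0.09 0.15 0 0.04 1;-0.12 0.20 0 0.052 1"

```text
time: 4.3
ee_pos: [0.5898, -0.1023, 0.136]
tool_rot: [-179.9, -0.0, 76.4]
contact_force: [-0.5, 1.0, -1.0]
opening: 0.0353
finger_force: 60.0
```

>>> apply_moves:
  steps: "-0.03 0.05 0 0 1;-0.06 0.105 0 0 1;-0.085 0.15 0 0 1;-0.095 0.175 0 0 1;-0.10 0.184 0 0 1"

```text
time: 4.72
ee_pos: [0.5403, -0.009, 0.1368]
tool_rot: [-179.9, -0.0, 76.6]
contact_force: [1.1, 0.1, -2.4]
opening: 0.0355
finger_force: 59.9
```

>>> apply_moves:
  steps: "0 0 0 0 1;0 0 0 0 1"

```text
time: 4.88
ee_pos: [0.5421, -0.0129, 0.137]
tool_rot: [180.0, 0.0, 76.3]
contact_force: [-0.4, 0.2, -0.9]
opening: 0.0355
finger_force: 59.9
```

```bash
python3 - <<'E'
from rod import *
o=get_obs(); print(o['time'],o['ee_pos'],o['tool_rot'],o['contact_force'],o['opening'])
f=grab('wrist'); cv2.imwrite('pics/w3.png',f['img'][:,:,::-1])
print(proj(f,[.5612,.0657,.1]),proj(f,[.5612+.04,.0657+.16,.1]))
a=np.array([.5612,.0657]);b=a+np.array([.2374,.9714])*.168
r=rodfit(f,a,b,s1=.07); print(r[:5])
E
```

```text
4.8833 [ 0.54213491 -0.01290077  0.13702131] [1.79992446e+02 4.18316408e-02 7.62963997e+01] [-0.38518237  0.2493763  -0.94993396] 0.035472392916307265
[252.11812869  97.3234929 ] [ 253.81839168 -338.14057595]
(array([0.56351944, 0.06616209]), array([-0.20728744, -0.97828008]), np.float64(-101.96343638817746), np.float64(0.020836437225341814), np.float64(0.0004946849802867061))
```

View pics/w3.png

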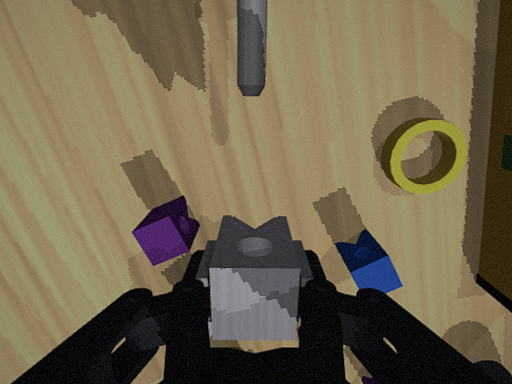

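```bash
python3 - <<'E'
from rod import *
f=load('wrist'); e=np.array([-.2374,-.9714]); a=np.array([.5612,.0657])
g=cv2.cvtColor(f['img'],cv2.COLOR_RGB2HSV)
for v in(10,40,60,80): 
    x=np.where(g[v,200:310,1]<75)[0]+200; print(v,x.min(),x.max(),x.mean())
for v in(280,300,320): 
    x=np.where(g[v,190:320,2]>80)[0]+190; print(v,x.min(),x.max(),(x.min()+x.max())/2)
for s in (0.01,.02,.03): print(proj(f,[*(a-e*s),.1]))
T=np.array([.5421,-.0129]); 
for s in(-.018,.018): print('shoe',proj(f,[*(T+e*s),.178]))
E
```

```text
10 237 267 252.0
40 237 272 253.27272727272728
60 238 265 251.5
80 237 264 250.5
280 201 298 249.5
300 210 292 251.0
320 212 300 256.0
[252.09736184  78.73747063]
[252.07578572  59.42715755]
[252.05335208  39.34937426]
shoe [251.50806797 266.34346675]
shoe [251.66036915 338.46584166]
```

>>> apply_moves:
  steps: "0 0 -0.02 0 1;0 0 -0.055 0 1;0 0 -0.09 0 1;0 0 -0.11 0 1;0 0 -0.12 0 1"

```text
time: 5.35
ee_pos: [0.541, -0.0127, 0.0753]
tool_rot: [-179.9, 0.1, 76.3]
contact_force: [-0.4, -0.1, -1.0]
opening: 0.0358
finger_force: 59.9
```

>>> apply_moves:
  steps: "0.003 0.012 0 0 1;0.007 0.032 0 0 1;0.011 0.052 0 0 1;0.014 0.064 0 0 1;0.015 0.0685 0 0 1"

```text
time: 5.77
ee_pos: [0.5501, 0.025, 0.078]
tool_rot: [179.9, -0.1, 76.5]
contact_force: [0.2, -0.4, -1.3]
opening: 0.0355
finger_force: 59.9
```

>>> apply_moves:
  steps: "0 0 0 0 1;0 0 0 0 1"

```text
time: 5.93
ee_pos: [0.5493, 0.0226, 0.0776]
tool_rot: [180.0, 0.0, 76.4]
contact_force: [0.4, -0.0, -1.8]
opening: 0.0356
finger_force: 59.9
```

```bash
python3 - <<'E'
from rod import *
o=get_obs(); print(o['time'],o['ee_pos'],o['tool_rot'],o['contact_force'],o['opening'])
f=grab('wrist'); s=grab('scene')
c=s['img'][60:170,250:400,::-1]; c=cv2.resize(c,(512,375),interpolation=cv2.INTER_CUBIC)
w=cv2.resize(f['img'][:,110:400,::-1],None,fx=600/384*.62,fy=600/384*.62)
cv2.imwrite('pics/w4.png',np.hstack([f['img'][:375,110:395,::-1],c]))
e=np.array([-.2374,-.9714]); a=np.array([.5612,.0657])
for q in(-.01,.01,.02,.03): print(proj(f,[*(a-e*q),.1]))
T=np.array(o['ee_pos'][:2])
for q in(-.018,.018): print('shoe',proj(f,[*(T+e*q),o['ee_pos'][2]+.041]))
E
```

```text
5.9333 [0.54929568 0.02257442 0.07756318] [1.79978437e+02 9.17671303e-03 7.63628520e+01] [ 0.40242737 -0.01936659 -1.82731134] 0.03559834324449973
[254.92065853 209.56010244]
[255.06121353 164.67005689]
[255.13712884 140.4244469 ]
[255.21721576 114.84652042]
shoe [251.6237456  266.20856094]
shoe [251.67740061 338.38682771]
```

View pics/w4.png

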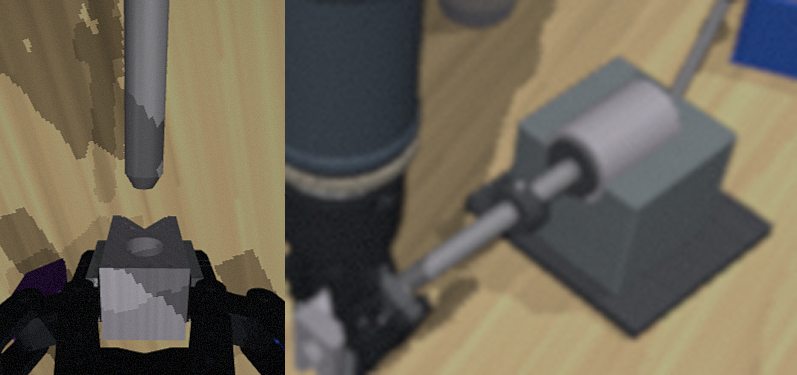

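>>> apply_moves:
  steps: "0.0025 0.012 0 0 1;0.0065 0.030 0 0 1;0.0105 0.048 0 0 1;0.0145 0.065 0 0 1;0.0185 0.0777 0 0 1"

```text
time: 6.45
ee_pos: [0.5587, 0.0633, 0.0773]
tool_rot: [-180.0, -0.0, 76.4]
contact_force: [1.0, 0.5, -1.5]
opening: 0.0354
finger_force: 59.9
```

```bash
python3 - <<'E'
from rod import *
f=load('top'); e=np.array([-.2374,-.9714]); a=np.array([.5612,.0657]); p=np.array([.9714,-.2374])
h=cv2.cvtColor(f['img'],cv2.COLOR_RGB2HSV)
for off in(.0,.013,-.013):
    S=np.arange(.08,.15,.002); uv=np.array([proj(f,[*(a-e*s+p*off),.1]) for s in S]).astype(np.float32)[None]
    q=[cv2.remap(h[...,i],uv[...,0],uv[...,1],cv2.INTER_LINEAR)[0] for i in(1,2)]
    print(off,[(int(s*1e3),int(x),int(y)) for s,x,y in zip(S+1e-6,*q)])
E
```

```text
0.0 [(80, 23, 166), (82, 23, 166), (84, 23, 166), (86, 22, 167), (88, 22, 166), (90, 21, 164), (92, 20, 163), (94, 19, 164), (96, 18, 167), (98, 17, 162), (100, 16, 162), (102, 17, 162), (104, 16, 160), (106, 16, 151), (108, 21, 132), (110, 29, 111), (112, 32, 98), (114, 29, 98), (116, 23, 109), (118, 16, 127), (120, 13, 132), (122, 12, 120), (124, 14, 105), (126, 14, 107), (128, 11, 118), (130, 10, 131), (132, 9, 145), (134, 8, 155), (136, 9, 157), (138, 9, 156), (140, 8, 156), (142, 8, 158), (144, 9, 157), (146, 8, 156), (148, 8, 155)]
0.013 [(80, 87, 202), (82, 88, 202), (84, 87, 202), (86, 88, 203), (88, 88, 202), (90, 86, 202), (92, 86, 202), (94, 85, 202), (96, 84, 202), (98, 84, 202), (100, 85, 202), (102, 87, 194), (104, 88, 170), (106, 82, 128), (108, 65, 91), (110, 51, 82), (112, 32, 84), (114, 28, 85), (116, 24, 83), (118, 24, 83), (120, 24, 86), (122, 42, 101), (124, 71, 132), (126, 88, 167), (128, 93, 182), (130, 93, 167), (132, 84, 128), (134, 52, 85), (136, 13, 72), (138, 6, 72), (140, 7, 73), (142, 4, 73), (144, 4, 72), (146, 6, 74), (148, 9, 75)]
-0.013 [(80, 90, 198), (82, 89, 199), (84, 90, 199), (86, 88, 200), (88, 88, 199), (90, 87, 199), (92, 88, 200), (94, 88, 199), (96, 87, 199), (98, 86, 197), (100, 87, 194), (102, 90, 186), (104, 90, 164), (106, 80, 126), (108, 65, 97), (110, 56, 89), (112, 53, 88), (114, 45, 88), (116, 46, 86), (118, 49, 84), (120, 52, 86), (122, 69, 109), (124, 85, 149), (126, 92, 184), (128, 94, 194), (130, 92, 182), (132, 86, 148), (134, 65, 104), (136, 26, 82), (138, 10, 78), (140, 11, 78), (142, 7, 77), (144, 9, 77), (146, 3, 76), (148, 1, 75)]
```

>>> apply_moves:
  steps: "0.002 0.01 0 0 1;0.006 0.025 0 0 1;0.010 0.042 0 0 1;0.014 0.058 0 0 1;0.017 0.070 0 0 1"

```text
time: 6.87
ee_pos: [0.5672, 0.0977, 0.0773]
tool_rot: [-180.0, -0.0, 76.4]
contact_force: [1.3, 0.3, -1.2]
opening: 0.0357
finger_force: 59.9
```

>>> apply_moves:
  steps: "0.004 0.016 0 0 1;0.008 0.032 0 0 1;0.012 0.048 0 0 1;0.0155 0.062 0 0 1;0.017 0.070 0 0 1"

```text
time: 7.28
ee_pos: [0.5759, 0.1327, 0.0773]
tool_rot: [180.0, -0.0, 76.4]
contact_force: [1.2, -0.6, -1.2]
opening: 0.0355
finger_force: 59.9
```

>>> apply_moves:
  steps: "0 0 0 0 1;0 0 0 0 1"

```text
time: 7.45
ee_pos: [0.5755, 0.1314, 0.0772]
tool_rot: [180.0, 0.0, 76.3]
contact_force: [0.2, 0.2, -2.0]
opening: 0.0355
finger_force: 59.9
```

```bash
python3 - <<'E'
from rod import *
o=get_obs(); print(o['time'],o['ee_pos'],o['tool_rot'],o['contact_force'],o['torque'])
f=grab('wrist'); s=grab('top')
c=s['img'][140:220,100:200,::-1]; c=cv2.resize(c,(469,375),interpolation=cv2.INTER_CUBIC)
cv2.imwrite('pics/w5.png',np.hstack([f['img'][:375,110:395,::-1],c]))
E
```

```text
7.45 [0.57550815 0.13135621 0.0772421 ] [1.79998580e+02 7.83116586e-03 7.63454335e+01] [ 0.22739425  0.2184939  -1.96431154] [ 0.00330938 -0.03883272  0.0284729 ]
```

View pics/w5.png

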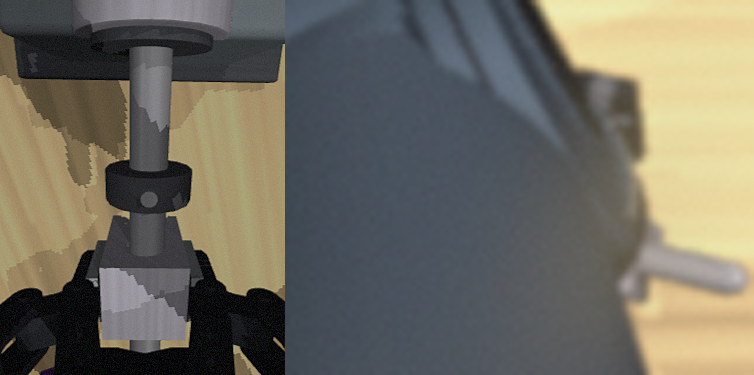

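```bash
python3 - <<'E'
from rod import *
f=load('wrist')
a,b=onz(f,256,211,.108),onz(f,256,256,.108); print(a,b,np.linalg.norm(a-b))
for v in(211,256): print((np.array([.5612,.0657])-onz(f,256,v,.108)[:2])@[.2374,.9714])
E
```

```text
[0.58606415 0.16725123 0.108     ] [0.58120661 0.14704166 0.108     ] 0.02078515272804198
-0.10454961681304097
-0.08376485667622507
```

>>> apply_moves:
  steps: "0.001 0.004 0 0 1;0.002 0.008 0 0 1;0.003 0.012 0 0 1;0.004 0.016 0 0 1;0.0045 0.018 0 0 1"

```text
time: 7.97
ee_pos: [0.5779, 0.1407, 0.0773]
tool_rot: [180.0, -0.0, 76.3]
contact_force: [0.4, -0.5, -1.4]
opening: 0.0354
finger_force: 59.9
```

>>> apply_moves:
  steps: "0.001 0.003 0 0 1;0.0015 0.006 0 0 1;0.002 0.009 0 0 1;0.0028 0.0117 0 0 1;0.0028 0.0117 0 0 1"

```text
time: 8.38
ee_pos: [0.5794, 0.1465, 0.0773]
tool_rot: [180.0, -0.0, 76.3]
contact_force: [2.3, 0.1, -2.3]
opening: 0.0353
finger_force: 59.9
```

```bash
cat > gap.py <<'E'
from h import *
f=grab('wrist'); o=get_obs(); print(o['time'],o['ee_pos'],o['contact_force'])
g=cv2.cvtColor(f['img'],cv2.COLOR_RGB2HSV)[...,2]
print([(v,int(g[v,248:261].mean()),int(g[v,222:236].mean()),int(g[v,274:286].mean())) for v in range(190,266,2)])
E
python3 gap.py
```

```text
8.4333 [0.57942578 0.14645298 0.07735759] [ 1.97938627  0.80965715 -2.44296084]
[(190, 86, 165, 146), (192, 87, 153, 137), (194, 87, 77, 42), (196, 87, 38, 31), (198, 86, 24, 35), (200, 86, 26, 33), (202, 86, 24, 32), (204, 88, 24, 31), (206, 89, 26, 27), (208, 61, 26, 26), (210, 23, 28, 26), (212, 26, 30, 24), (214, 26, 31, 26), (216, 25, 39, 34), (218, 43, 40, 41), (220, 44, 37, 41), (222, 44, 38, 40), (224, 45, 38, 42), (226, 45, 36, 40), (228, 47, 36, 40), (230, 48, 37, 40), (232, 64, 37, 38), (234, 74, 37, 38), (236, 77, 39, 36), (238, 78, 37, 38), (240, 77, 38, 39), (242, 72, 42, 37), (244, 69, 50, 36), (246, 47, 57, 37), (248, 40, 63, 57), (250, 69, 63, 64), (252, 87, 65, 64), (254, 85, 64, 63), (256, 70, 63, 64), (258, 64, 61, 63), (260, 63, 63, 62), (262, 62, 62, 64), (264, 63, 62, 63)]
```

>>> apply_moves:
  steps: "0.0003 0.0012 0 0 1;0.0006 0.0024 0 0 1;0.0009 0.0036 0 0 1;0.0012 0.0048 0 0 1;0.0014 0.0058 0 0 1"

```text
time: 8.85
ee_pos: [0.58, 0.1489, 0.0773]
tool_rot: [180.0, 0.0, 76.3]
contact_force: [2.7, -1.5, -2.5]
opening: 0.0354
finger_force: 60.0
```

>>> apply_moves:
  steps: "0.0001 0.0004 0 0 1;0.0002 0.0008 0 0 1;0.0003 0.0012 0 0 1;0.0004 0.0016 0 0 1;0.0005 0.0020 0 0 1"

```text
time: 9.27
ee_pos: [0.5802, 0.1499, 0.0773]
tool_rot: [180.0, 0.0, 76.3]
contact_force: [2.8, -1.5, -1.8]
opening: 0.0358
finger_force: 60.0
```

```bash
cat > st.py <<'E'
from h import *
o=get_obs(); d=np.array(o['ee_pos'][:2])-[.5612,.0657]; F=np.array(o['contact_force'])
print('t %.2f s %.1f lat %.1f z %.1f | Fax(push back +) %.1f Flat %.1f Fz %.1f'%(o['time'],*(1e3*x for x in(d@[-.2374,-.9714],d@[.9714,-.2374],o['ee_pos'][2])),F[:2]@[-.2374,-.9714],F[:2]@[.9714,-.2374],F[2]))
E
python3 st.py
```

```text
t 9.27 s -86.3 lat -1.5 z 77.3 | Fax(push back +) 0.8 Flat 3.1 Fz -1.8
```

>>> apply_moves:
  steps: "0.0008 0.0002 0 0 1;0.0009 0.0006 0 0 1;0.0010 0.0010 0 0 1;0.0011 0.0014 0 0 1;0.0011 0.0018 0 0 1"

```text
time: 9.68
ee_pos: [0.5805, 0.1511, 0.0773]
tool_rot: [-180.0, -0.0, 76.3]
contact_force: [1.1, -2.2, -2.4]
opening: 0.0353
finger_force: 60.0
```

```bash
python3 st.py
```

```text
t 9.68 s -87.5 lat -1.5 z 77.3 | Fax(push back +) 1.8 Flat 1.6 Fz -2.4
```

>>> apply_moves:
  steps: "0.0001 0.0004 0 0 1;0.0002 0.0008 0 0 1;0.0003 0.0012 0 0 1;0.0004 0.0016 0 0 1;0.0004 0.0016 0 0 1"

```text
time: 10.1
ee_pos: [0.5808, 0.1519, 0.0773]
tool_rot: [-180.0, -0.0, 76.3]
contact_force: [1.5, -1.3, -2.3]
opening: 0.0357
finger_force: 59.9
```

```bash
python3 st.py
```

```text
t 10.10 s -88.4 lat -1.4 z 77.3 | Fax(push back +) 0.9 Flat 1.7 Fz -2.3
```

>>> apply_moves:
  steps: "0.0001 0.0004 0 0 1;0.0002 0.0008 0 0 1;0.0003 0.0012 0 0 1;0.0003 0.0014 0 0 1;0.0003 0.0014 0 0 1"

```text
time: 10.52
ee_pos: [0.581, 0.1525, 0.0773]
tool_rot: [-180.0, -0.0, 76.3]
contact_force: [0.2, -1.6, -1.8]
opening: 0.0353
finger_force: 59.9
```

```bash
python3 st.py
```

```text
t 10.52 s -89.0 lat -1.4 z 77.3 | Fax(push back +) 1.5 Flat 0.6 Fz -1.8
```

>>> apply_moves:
  steps: "0.0001 0.0004 0 0 1;0.0002 0.0008 0 0 1;0.0003 0.0012 0 0 1;0.0003 0.0012 0 0 1;0.0003 0.0012 0 0 1"

```text
time: 10.93
ee_pos: [0.5811, 0.1531, 0.0773]
tool_rot: [-180.0, -0.0, 76.3]
contact_force: [1.4, -1.7, -1.5]
opening: 0.0352
finger_force: 59.9
```

```bash
python3 st.py
```

```text
t 10.93 s -89.6 lat -1.4 z 77.3 | Fax(push back +) 1.3 Flat 1.7 Fz -1.5
```

>>> apply_moves:
  steps: "0.0001 0.0004 0 0 1;0.0002 0.0008 0 0 1;0.0003 0.0012 0 0 1;0.0003 0.0014 0 0 1;0.0003 0.0014 0 0 1"

```text
time: 11.35
ee_pos: [0.5812, 0.1534, 0.0773]
tool_rot: [-180.0, 0.0, 76.3]
contact_force: [0.8, -2.4, 0.0]
opening: 0.0356
finger_force: 60.0
```

```bash
python3 st.py; python3 gap.py
```

```text
t 11.35 s -90.0 lat -1.4 z 77.3 | Fax(push back +) 2.1 Flat 1.4 Fz 0.0
11.4 [0.58120604 0.15346869 0.077269  ] [ 0.937366   -3.08418571  0.07955976]
[(190, 85, 163, 140), (192, 83, 163, 142), (194, 85, 162, 141), (196, 85, 161, 144), (198, 84, 160, 145), (200, 84, 161, 143), (202, 84, 162, 147), (204, 86, 162, 146), (206, 86, 159, 146), (208, 83, 88, 58), (210, 85, 55, 27), (212, 84, 25, 30), (214, 84, 23, 28), (216, 84, 24, 27), (218, 85, 22, 29), (220, 85, 24, 25), (222, 84, 23, 24), (224, 78, 24, 23), (226, 20, 24, 26), (228, 27, 27, 27), (230, 26, 30, 25), (232, 26, 34, 24), (234, 24, 37, 39), (236, 43, 36, 39), (238, 41, 35, 39), (240, 42, 37, 39), (242, 42, 35, 39), (244, 44, 36, 36), (246, 47, 36, 38), (248, 45, 38, 36), (250, 66, 37, 39), (252, 72, 37, 36), (254, 76, 37, 37), (256, 79, 38, 36), (258, 76, 46, 36), (260, 70, 50, 37), (262, 66, 54, 37), (264, 41, 60, 56)]
```

```bash
python3 - <<'E'
from h import *
f=load('wrist'); cv2.imwrite('pics/w6.png',cv2.resize(f['img'][170:320,170:340,::-1],(680,600),interpolation=cv2.INTER_CUBIC))
for v,z in((208,.118),(234,.118),(265,.118),(268,.118)): print(v,(onz(f,254,v,z)[:2]-[.5612,.0657])@[-.2374,-.9714])
E
```

```text
208 -0.1325699442905745
234 -0.12195552840733719
265 -0.10840453767161388
268 -0.10703760469991207
```

View pics/w6.png

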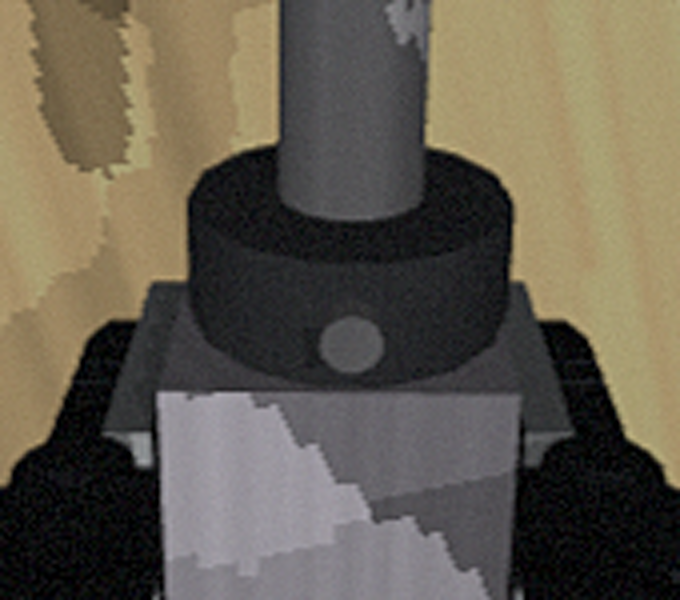

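>>> apply_moves:
  steps: "0.0001 0.0004 0 0 1;0.0002 0.0007 0 0 1;0.0002 0.0007 0 0 1"

```text
time: 11.65
ee_pos: [0.5812, 0.1535, 0.0773]
tool_rot: [-180.0, 0.0, 76.3]
contact_force: [0.4, -5.0, 1.2]
opening: 0.0354
finger_force: 60.2
```

```bash
python3 st.py
```

```text
t 11.65 s -90.1 lat -1.4 z 77.3 | Fax(push back +) 4.7 Flat 1.6 Fz 1.2
```

>>> apply_moves:
  steps: "0 0 0 0 0.5;0 0 0 0 0.2;0 0 0 0 0;0 0 0 0 0;0 0 0 0 0"

```text
time: 12.07
ee_pos: [0.5814, 0.1546, 0.0773]
tool_rot: [-180.0, -0.0, 76.4]
contact_force: [-0.4, 0.6, -0.5]
opening: 0.0855
finger_force: 0.0
```

>>> apply_moves:
  steps: "0 0 0.03 0 0;0 0 0.09 0 0;0 0 0.16 0 0;0 0 0.22 0 0;0 0 0.26 0 0"

```text
time: 12.48
ee_pos: [0.5821, 0.1547, 0.2105]
tool_rot: [179.8, -0.1, 76.3]
contact_force: [0.3, 0.4, 0.5]
opening: 0.0853
finger_force: 0.0
```

```bash
python3 - <<'E'
from h import *
o=get_obs(); print(o['time'],o['ee_pos'],o['contact_force'],o['opening'])
f=grab('wrist'); cv2.imwrite('pics/w7.png',f['img'][:,110:400,::-1])
g=cv2.cvtColor(f['img'],cv2.COLOR_RGB2HSV)
print([(v,int(g[v,246:260,1].mean()),int(g[v,246:260,2].mean())) for v in range(150,330,4)])
e=np.array([-.2374,-.9714]); a=np.array([.5612,.0657])
for s in(.1235,.1065,.0705): print(proj(f,[*(a-e*s),.118]))
E
```

```text
12.4833 [0.58213577 0.15465837 0.2105303 ] [0.33957526 0.43493313 0.45127427] 0.08528661318988866
[(150, 10, 99), (154, 14, 73), (158, 11, 71), (162, 90, 16), (166, 17, 51), (170, 18, 77), (174, 13, 80), (178, 20, 51), (182, 13, 142), (186, 12, 140), (190, 13, 140), (194, 13, 141), (198, 13, 140), (202, 13, 140), (206, 12, 139), (210, 13, 140), (214, 13, 139), (218, 11, 141), (222, 11, 101), (226, 9, 100), (230, 10, 102), (234, 9, 102), (238, 9, 100), (242, 8, 97), (246, 6, 93), (250, 7, 91), (254, 9, 89), (258, 9, 89), (262, 10, 91), (266, 10, 89), (270, 9, 89), (274, 12, 89), (278, 41, 109), (282, 89, 149), (286, 87, 148), (290, 88, 148), (294, 88, 148), (298, 88, 148), (302, 90, 146), (306, 90, 146), (310, 91, 144), (314, 92, 143), (318, 93, 143), (322, 93, 143), (326, 92, 143)]
[253.44563333 160.63568353]
[253.42453886 180.88161765]
[253.38280538 220.93635359]
```

>>> apply_moves:
  steps: "-0.015 -0.034 0 0.02 0;-0.04 -0.09 0 0.06 0;-0.065 -0.15 0 0.1 0;-0.09 -0.21 0 0.13 0;-0.12 -0.27 0 0.16 0"

```text
time: 12.95
ee_pos: [0.5209, 0.0181, 0.2071]
tool_rot: [180.0, -0.0, 95.8]
contact_force: [0.4, -1.1, -0.7]
opening: 0.0857
finger_force: 0.0
```

>>> apply_moves:
  steps: "-0.03 -0.07 0 0.04 0;-0.06 -0.14 -0.01 0.08 0;-0.09 -0.21 -0.04 0.12 0;-0.115 -0.265 -0.08 0.15 0;-0.13 -0.30 -0.11 0.162 0"

```text
time: 13.37
ee_pos: [0.4542, -0.1341, 0.1513]
tool_rot: [-179.9, 0.0, 115.0]
contact_force: [0.1, -0.8, -0.5]
opening: 0.0854
finger_force: 0.0
```

>>> apply_moves:
  steps: "0 0 -0.03 0 0;0 0 -0.07 0 0;0 0 -0.09 0 0;0 0 -0.09 0 0"

```text
time: 13.7
ee_pos: [0.4551, -0.1307, 0.1054]
tool_rot: [-179.9, -0.1, 115.0]
contact_force: [-0.8, 0.3, 0.5]
opening: 0.0853
finger_force: 0.0
```

```bash
cat > al.py <<'E'
from h import *
import sys
kind,z,x,y=sys.argv[1],*map(float,sys.argv[2:5])
o=get_obs(); print(o['time'],o['ee_pos'],o['tool_rot'])
f=grab('wrist'); m=cv2.cvtColor(f['img'],cv2.COLOR_RGB2HSV)
m=((m[...,1]<45)&(m[...,2]>110)) if kind=='al' else (m[...,2]<45)
n,l,st,c=cv2.connectedComponentsWithStats(m.astype(np.uint8))
print('expect',proj(f,[x,y,z]))
for i in range(1,n):
    if st[i,4]>300:
        cs,_=cv2.findContours((l==i).astype(np.uint8),cv2.RETR_EXTERNAL,cv2.CHAIN_APPROX_NONE)
        q=cv2.boxPoints(cv2.minAreaRect(cs[0])); P=np.array([onz(f,*v,z)[:2] for v in q]); E=np.diff(P,axis=0)
        print(st[i],P.mean(0).round(4),[(round(np.hypot(*e)*1e3),round(np.degrees(np.arctan2(e[1],e[0])),1)) for e in E[:2]])
E
python3 al.py al .042 .456 -.132
```

```text
13.7 [ 0.45512741 -0.13071317  0.10540036] [-1.79859357e+02 -1.32241011e-01  1.14963312e+02]
expect [253.5613486  212.05307599]
[ 226  193   58   40 2235] [ 0.4569 -0.1324] [(42, np.float64(25.0)), (32, np.float64(-63.2))]
```

>>> apply_moves:
  steps: "0.001 -0.003 -0.03 0 0;0.001 -0.003 -0.08 0 0;0.001 -0.003 -0.13 0 0;0.001 -0.003 -0.175 0 0;0.001 -0.003 -0.194 0 0"

```text
time: 14.17
ee_pos: [0.4567, -0.1321, 0.009]
tool_rot: [-180.0, -0.0, 115.0]
contact_force: [-0.7, 0.6, -0.2]
opening: 0.0853
finger_force: 0.0
```

>>> apply_moves:
  steps: "0 0 0 0 0;0 0 0 0 0.3;0 0 0 0 1;0 0 0 0 1;0 0 0 0 1"

```text
time: 14.58
ee_pos: [0.4576, -0.1327, 0.0116]
tool_rot: [179.9, 0.1, 115.0]
contact_force: [-1.9, 2.2, 13.6]
opening: 0.0412
finger_force: 59.0
```

>>> apply_moves:
  steps: "0 0 0 0 1;0 0 0 0 1;0 0 0 0 1;0 0 0 0 1"

```text
time: 14.92
ee_pos: [0.4576, -0.1327, 0.0116]
tool_rot: [179.9, 0.1, 115.0]
contact_force: [-1.0, 0.6, 10.0]
opening: 0.0408
finger_force: 59.8
```

>>> apply_moves:
  steps: "0 0 0.03 0 1;0 0 0.09 0 1;0 0 0.16 0 1;0 0 0.22 0 1;0 0 0.25 0 1"

```text
time: 15.33
ee_pos: [0.4579, -0.1326, 0.1392]
tool_rot: [179.8, 0.2, 115.0]
contact_force: [0.4, -0.4, -1.8]
opening: 0.0413
finger_force: 61.5
```

>>> apply_moves:
  steps: "0.008 0.012 0 -0.02 1;0.025 0.035 0 -0.06 1;0.045 0.065 0 -0.1 1;0.065 0.095 0 -0.14 1;0.085 0.12 0 -0.18 1"

```text
time: 15.75
ee_pos: [0.4997, -0.0715, 0.1361]
tool_rot: [179.9, -0.0, 93.1]
contact_force: [0.4, -0.5, -2.8]
opening: 0.0412
finger_force: 61.6
```

>>> apply_moves:
  steps: "0.02 0.03 0 -0.04 1;0.04 0.06 0 -0.08 1;0.06 0.09 0 -0.115 1;0.075 0.11 0 -0.135 1;0.0846 0.1212 0 -0.1425 1"

```text
time: 16.17
ee_pos: [0.5424, -0.0099, 0.1359]
tool_rot: [180.0, -0.1, 76.3]
contact_force: [1.2, 0.3, -1.5]
opening: 0.0413
finger_force: 61.6
```

>>> apply_moves:
  steps: "0 0 -0.015 0 1;0 0 -0.045 0 1;0 0 -0.07 0 1;0 0 -0.085 0 1;0 0 -0.09 0 1"

```text
time: 16.58
ee_pos: [0.5403, -0.0128, 0.0889]
tool_rot: [-179.9, 0.1, 76.3]
contact_force: [-0.1, 0.2, -1.2]
opening: 0.0411
finger_force: 61.6
```

>>> apply_moves:
  steps: "0 0 0 0 1;0 0 0 0 1"

```text
time: 16.75
ee_pos: [0.5417, -0.0122, 0.0906]
tool_rot: [180.0, 0.0, 76.3]
contact_force: [0.5, -0.2, -0.6]
opening: 0.0408
finger_force: 61.6
```

```bash
python3 st.py; python3 - <<'E'
from h import *
print(get_obs()['tool_rot'])
E
```

```text
t 16.75 s 80.3 lat -0.5 z 90.6 | Fax(push back +) 0.1 Flat 0.6 Fz -0.6
[1.79990281e+02 1.20555487e-03 7.62646997e+01]
```

>>> apply_moves:
  steps: "0.004 0.016 0 0 1;0.010 0.042 0 0 1;0.017 0.070 0 0 1;0.023 0.095 0 0 1;0.026 0.107 0 0 1"

```text
time: 17.17
ee_pos: [0.5555, 0.0453, 0.0907]
tool_rot: [180.0, -0.1, 76.4]
contact_force: [0.2, -0.3, -1.5]
opening: 0.0408
finger_force: 61.5
```

>>> apply_moves:
  steps: "0.002 0.008 0 0 1;0.004 0.018 0 0 1;0.007 0.028 0 0 1;0.0095 0.039 0 0 1;0.012 0.0485 0 0 1"

```text
time: 17.58
ee_pos: [0.5607, 0.0662, 0.0903]
tool_rot: [-180.0, 0.0, 76.2]
contact_force: [-0.4, -0.1, -1.4]
opening: 0.0414
finger_force: 61.6
```

```bash
python3 st.py
```

```text
t 17.58 s -0.4 lat -0.6 z 90.3 | Fax(push back +) 0.2 Flat -0.4 Fz -1.4
```

>>> apply_moves:
  steps: "0.003 0.012 0 0 1;0.008 0.033 0 0 1;0.0135 0.055 0 0 1;0.0185 0.075 0 0 1;0.021 0.0855 0 0 1"

```text
time: 18.0
ee_pos: [0.5717, 0.1114, 0.0904]
tool_rot: [180.0, -0.1, 76.4]
contact_force: [-0.2, 0.7, -2.4]
opening: 0.0411
finger_force: 61.5
```

>>> apply_moves:
  steps: "0.0002 0.001 0 0 1;0.0007 0.003 0 0 1;0.0012 0.005 0 0 1;0.0017 0.007 0 0 1;0.0022 0.009 0 0 1"

```text
time: 18.42
ee_pos: [0.5723, 0.1127, 0.0903]
tool_rot: [180.0, 0.0, 76.2]
contact_force: [-0.5, -0.6, -1.4]
opening: 0.0411
finger_force: 61.5
```

```bash
python3 st.py; python3 - <<'E'
from h import *
f=grab('wrist'); e=np.array([-.2374,-.9714]); a=np.array([.5612,.0657])
cv2.imwrite('pics/w8.png',cv2.resize(f['img'][150:320,160:350,::-1],(670,600),interpolation=cv2.INTER_CUBIC))
E
```

```text
t 18.42 s -48.3 lat -0.4 z 90.3 | Fax(push back +) 0.7 Flat -0.3 Fz -1.4
```

View pics/w8.png

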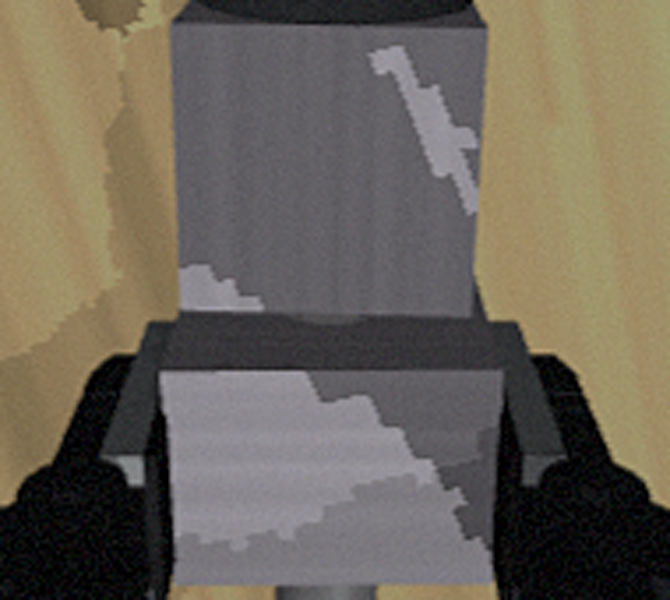

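```bash
python3 - <<'E'
from h import *
f=load('wrist')
for v,z in((157,.1175),(239.8,.1175),(254.8,.1207)): print((onz(f,254,v,z)[:2]-[.5612,.0657])@[-.2374,-.9714])
E
```

```text
-0.10718082854397096
-0.07077439137377042
-0.06524594404453511
```

>>> apply_moves:
  steps: "0.0004 0.0016 0 0 1;0.0008 0.0032 0 0 1;0.0012 0.0048 0 0 1;0.0014 0.0058 0 0 1;0.0014 0.0058 0 0 1"

```text
time: 18.88
ee_pos: [0.573, 0.1163, 0.0903]
tool_rot: [180.0, -0.0, 76.3]
contact_force: [-0.6, -0.1, -2.4]
opening: 0.0412
finger_force: 61.5
```

```bash
python3 st.py
```

```text
t 18.88 s -51.9 lat -0.5 z 90.3 | Fax(push back +) 0.2 Flat -0.5 Fz -2.4
```

>>> apply_moves:
  steps: "0.0001 0.0004 0 0 1;0.0002 0.0008 0 0 1;0.0003 0.0012 0 0 1;0.0004 0.0016 0 0 1;0.0005 0.0020 0 0 1"

```text
time: 19.3
ee_pos: [0.5732, 0.1171, 0.0903]
tool_rot: [-180.0, 0.0, 76.3]
contact_force: [0.2, 0.4, -0.6]
opening: 0.041
finger_force: 61.5
```

```bash
python3 st.py
```

```text
t 19.30 s -52.8 lat -0.5 z 90.3 | Fax(push back +) -0.4 Flat 0.1 Fz -0.6
```

>>> apply_moves:
  steps: "0.0001 0.0004 0 0 1;0.0002 0.0008 0 0 1;0.0003 0.0010 0 0 1;0.0003 0.0010 0 0 1"

```text
time: 19.63
ee_pos: [0.5734, 0.1176, 0.0903]
tool_rot: [-180.0, -0.0, 76.3]
contact_force: [0.8, -0.5, -1.8]
opening: 0.0413
finger_force: 61.5
```

```bash
python3 st.py
```

```text
t 19.63 s -53.3 lat -0.5 z 90.3 | Fax(push back +) 0.2 Flat 0.9 Fz -1.8
```

>>> apply_moves:
  steps: "0.0001 0.0004 0 0 1;0.0002 0.0008 0 0 1;0.0003 0.0012 0 0 1;0.0003 0.0012 0 0 1"

```text
time: 19.97
ee_pos: [0.5735, 0.1182, 0.0903]
tool_rot: [-180.0, 0.0, 76.3]
contact_force: [0.4, -1.0, -2.1]
opening: 0.041
finger_force: 61.5
```

```bash
python3 st.py
```

```text
t 19.97 s -53.9 lat -0.5 z 90.3 | Fax(push back +) 0.9 Flat 0.6 Fz -2.1
```

>>> apply_moves:
  steps: "0.0001 0.0004 0 0 1;0.0002 0.0008 0 0 1;0.0002 0.0010 0 0 1;0.0002 0.0010 0 0 1"

```text
time: 20.3
ee_pos: [0.5735, 0.1183, 0.0902]
tool_rot: [-180.0, 0.0, 76.3]
contact_force: [-0.9, -2.1, -1.8]
opening: 0.0413
finger_force: 61.5
```

```bash
python3 st.py
```

```text
t 20.30 s -54.0 lat -0.5 z 90.2 | Fax(push back +) 2.3 Flat -0.4 Fz -1.8
```

>>> apply_moves:
  steps: "0.0001 0.0004 0 0 1;0.0002 0.0008 0 0 1;0.0002 0.0008 0 0 1;0.0002 0.0008 0 0 1"

```text
time: 20.63
ee_pos: [0.5736, 0.1183, 0.0903]
tool_rot: [-180.0, 0.1, 76.2]
contact_force: [-0.8, -4.8, -0.2]
opening: 0.0412
finger_force: 61.5
```

```bash
python3 st.py
```

```text
t 20.63 s -54.0 lat -0.5 z 90.3 | Fax(push back +) 4.8 Flat 0.3 Fz -0.2
```

>>> apply_moves:
  steps: "0 0 0 0 0.5;0 0 0 0 0.2;0 0 0 0 0;0 0 0 0 0;0 0 0 0 0"

```text
time: 21.05
ee_pos: [0.5739, 0.1196, 0.0904]
tool_rot: [180.0, -0.0, 76.3]
contact_force: [-0.6, -0.3, -0.1]
opening: 0.0853
finger_force: 0.0
```

>>> apply_moves:
  steps: "0 0 0.03 0 0;0 0 0.09 0 0;0 0 0.16 0 0;0 0 0.22 0 0;0 0 0.25 0 0"

```text
time: 21.47
ee_pos: [0.575, 0.1198, 0.2193]
tool_rot: [179.8, -0.2, 76.3]
contact_force: [-0.3, -1.1, 0.0]
opening: 0.0853
finger_force: 0.0
```

```bash
python3 st.py; python3 - <<'E'
from h import *
f=grab('wrist'); e=np.array([-.2374,-.9714]); a=np.array([.5612,.0657]); g=cv2.cvtColor(f['img'],cv2.COLOR_RGB2HSV)
for s in(.1235,.107,.071,.039): print(s,proj(f,[*(a-e*s),.118 if s>.05 else .12]))
for c in(240,250,262): print([(v,int(g[v,c-2:c+3,2].mean())) for v in range(130,260,3)])
E
```

```text
t 21.47 s -55.8 lat 0.6 z 219.3 | Fax(push back +) 1.1 Flat 0.0 Fz 0.0
0.1235 [251.41967689 114.48179126]
0.107 [251.46565786 135.38963472]
0.071 [251.55937612 178.00393345]
0.039 [251.62928626 213.62719205]
[(130, 44), (133, 37), (136, 147), (139, 142), (142, 140), (145, 141), (148, 140), (151, 140), (154, 140), (157, 142), (160, 140), (163, 141), (166, 140), (169, 140), (172, 139), (175, 116), (178, 38), (181, 146), (184, 142), (187, 138), (190, 145), (193, 143), (196, 142), (199, 138), (202, 150), (205, 143), (208, 141), (211, 144), (214, 143), (217, 155), (220, 155), (223, 155), (226, 153), (229, 154), (232, 154), (235, 148), (238, 144), (241, 137), (244, 136), (247, 133), (250, 129), (253, 127), (256, 124), (259, 125)]
[(130, 69), (133, 55), (136, 147), (139, 146), (142, 145), (145, 144), (148, 144), (151, 143), (154, 142), (157, 144), (160, 143), (163, 142), (166, 144), (169, 142), (172, 145), (175, 135), (178, 42), (181, 144), (184, 143), (187, 138), (190, 145), (193, 144), (196, 141), (199, 136), (202, 147), (205, 143), (208, 139), (211, 146), (214, 112), (217, 113), (220, 110), (223, 111), (226, 111), (229, 112), (232, 112), (235, 111), (238, 111), (241, 109), (244, 145), (247, 154), (250, 151), (253, 153), (256, 151), (259, 151)]
[(130, 54), (133, 53), (136, 148), (139, 145), (142, 143), (145, 144), (148, 143), (151, 146), (154, 146), (157, 146), (160, 145), (163, 144), (166, 142), (169, 144), (172, 143), (175, 145), (178, 62), (181, 148), (184, 141), (187, 138), (190, 143), (193, 143), (196, 143), (199, 139), (202, 147), (205, 142), (208, 141), (211, 145), (214, 146), (217, 147), (220, 148), (223, 149), (226, 150), (229, 149), (232, 152), (235, 152), (238, 152), (241, 151), (244, 151), (247, 152), (250, 152), (253, 151), (256, 152), (259, 150)]
```

>>> apply_moves:
  steps: "-0.007 -0.033 0 0.01 0;-0.018 -0.088 0 0.03 0;-0.031 -0.15 0 0.05 0;-0.044 -0.21 0 0.065 0;-0.057 -0.2745 0 0.0825 0"

```text
time: 21.93
ee_pos: [0.5448, -0.0187, 0.2151]
tool_rot: [180.0, -0.0, 86.3]
contact_force: [-0.4, -0.3, 0.4]
opening: 0.0855
finger_force: 0.0
```

>>> apply_moves:
  steps: "-0.013 -0.062 0 0.02 0;-0.026 -0.124 0 0.04 0;-0.039 -0.186 0 0.06 0;-0.051 -0.248 0 0.08 0;-0.064 -0.31 0 0.1 0"

```text
time: 22.35
ee_pos: [0.5128, -0.1744, 0.2152]
tool_rot: [180.0, -0.0, 98.3]
contact_force: [0.1, -0.2, 0.3]
opening: 0.0855
finger_force: 0.0
```

>>> apply_moves:
  steps: "-0.013 -0.06 -0.01 0.02 0;-0.026 -0.12 -0.04 0.04 0;-0.038 -0.175 -0.08 0.055 0;-0.046 -0.218 -0.13 0.063 0;-0.050 -0.239 -0.16 0.065 0"

```text
time: 22.77
ee_pos: [0.4862, -0.296, 0.1331]
tool_rot: [-179.9, 0.0, 105.8]
contact_force: [-0.2, -0.9, 0.5]
opening: 0.0853
finger_force: 0.0
```

>>> apply_moves:
  steps: "0 0 -0.01 0 0;0 0 -0.02 0 0;0 0 -0.02 0 0"

```text
time: 23.02
ee_pos: [0.4887, -0.2912, 0.1249]
tool_rot: [180.0, -0.1, 106.0]
contact_force: [0.1, 0.5, 0.1]
opening: 0.0857
finger_force: 0.0
```

```bash
python3 al.py bk .046 .4884 -.2927
```

```text
23.0167 [ 0.48866027 -0.29115839  0.12491803] [ 1.79995210e+02 -6.84768937e-02  1.06036194e+02]
expect [252.08366833 204.71411185]
[ 461    0   51   50 1965] [ 0.6027 -0.1274] [(32, np.float64(16.1)), (30, np.float64(-58.5))]
[346 103  32  30 322] [ 0.5444 -0.2055] [(23, np.float64(77.6)), (18, np.float64(-12.8))]
[ 224  158   58   98 5348] [ 0.4898 -0.2963] [(43, np.float64(16.0)), (84, np.float64(-72.3))]
[ 375  202   61   49 1048] [ 0.6133 -0.2744] [(38, np.float64(57.7)), (34, np.float64(-33.1))]
[    0   253   512   131 33067] [ 0.5239 -0.4049] [(433, np.float64(16.0)), (154, np.float64(-58.5))]
```

>>> apply_moves:
  steps: "0.001 0 -0.03 0 0;0.001 0 -0.09 0 0;0.001 0 -0.15 0 0;0.001 0 -0.205 0 0;0.001 0 -0.23 0 0"

```text
time: 23.48
ee_pos: [0.4889, -0.2908, 0.0087]
tool_rot: [-180.0, -0.1, 106.1]
contact_force: [-0.7, -0.3, 0.1]
opening: 0.0851
finger_force: 0.0
```

>>> apply_moves:
  steps: "0 0 0 0 0;0 0 0 0 0.3;0 0 0 0 1;0 0 0 0 1;0 0 0 0 1"

```text
time: 23.9
ee_pos: [0.4898, -0.293, 0.0121]
tool_rot: [179.9, 0.1, 106.0]
contact_force: [-1.0, 1.4, 2.5]
opening: 0.0453
finger_force: 61.6
```

>>> apply_moves:
  steps: "0 0 0 0 1;0 0 0 0 1;0 0 0 0 1;0 0 0 0 1"

```text
time: 24.23
ee_pos: [0.4898, -0.293, 0.0121]
tool_rot: [179.9, 0.1, 106.0]
contact_force: [-1.3, 1.6, 7.2]
opening: 0.0454
finger_force: 62.0
```

>>> apply_moves:
  steps: "0 0 0.03 0 1;0 0 0.09 0 1;0 0 0.16 0 1;0 0 0.22 0 1;0 0 0.25 0 1"

```text
time: 24.65
ee_pos: [0.4902, -0.2933, 0.14]
tool_rot: [179.8, 0.2, 106.0]
contact_force: [-0.4, 0.2, -1.5]
opening: 0.0452
finger_force: 61.6
```

>>> apply_moves:
  steps: "0.006 0.03 0 -0.02 1;0.017 0.09 0 -0.05 1;0.029 0.155 0 -0.08 1;0.041 0.22 0 -0.11 1;0.053 0.285 0 -0.14 1"

```text
time: 25.07
ee_pos: [0.5154, -0.1489, 0.1364]
tool_rot: [179.9, 0.0, 88.9]
contact_force: [0.3, -0.2, -0.8]
opening: 0.0452
finger_force: 61.5
```

>>> apply_moves:
  steps: "0.012 0.065 0 -0.03 1;0.024 0.13 0 -0.06 1;0.037 0.195 0 -0.085 1;0.047 0.248 0 -0.10 1;0.0528 0.277 0 -0.1075 1"

```text
time: 25.48
ee_pos: [0.5423, -0.0071, 0.1364]
tool_rot: [179.9, -0.1, 76.4]
contact_force: [-0.1, 0.1, -1.6]
opening: 0.0449
finger_force: 61.5
```

>>> apply_moves:
  steps: "0 0 -0.015 0 1;0 0 -0.045 0 1;0 0 -0.072 0 1;0 0 -0.087 0 1;0 0 -0.092 0 1"

```text
time: 25.9
ee_pos: [0.5409, -0.0123, 0.0886]
tool_rot: [-179.9, 0.0, 76.2]
contact_force: [-1.2, -0.1, -1.0]
opening: 0.0452
finger_force: 61.5
```

>>> apply_moves:
  steps: "0 0 0 0 1;0 0 0 0 1"

```text
time: 26.07
ee_pos: [0.5419, -0.012, 0.0898]
tool_rot: [180.0, -0.0, 76.2]
contact_force: [-0.3, 1.2, -1.3]
opening: 0.0453
finger_force: 61.5
```

```bash
python3 st.py; python3 - <<'E'
from h import *
print(get_obs()['tool_rot'])
E
```

```text
t 26.07 s 80.1 lat -0.3 z 89.8 | Fax(push back +) -1.1 Flat -0.5 Fz -1.3
[ 1.79964493e+02 -8.20607892e-03  7.62425466e+01]
```

>>> apply_moves:
  steps: "0.003 0.012 -0.001 0 1;0.007 0.03 -0.001 0 1;0.011 0.048 -0.001 0 1;0.014 0.061 -0.001 0 1;0.0162 0.068 -0.001 0 1"

```text
time: 26.48
ee_pos: [0.5501, 0.0245, 0.089]
tool_rot: [180.0, -0.1, 76.4]
contact_force: [0.5, 0.2, -1.9]
opening: 0.045
finger_force: 61.5
```

>>> apply_moves:
  steps: "0.002 0.008 0 0 1;0.0045 0.018 0 0 1;0.007 0.028 0 0 1;0.0095 0.039 0 0 1;0.012 0.0485 0 0 1"

```text
time: 26.9
ee_pos: [0.5558, 0.0472, 0.0888]
tool_rot: [-180.0, -0.0, 76.3]
contact_force: [-0.8, -0.0, -1.1]
opening: 0.045
finger_force: 61.5
```

```bash
python3 st.py
```

```text
t 26.90 s 19.3 lat -0.8 z 88.8 | Fax(push back +) 0.2 Flat -0.8 Fz -1.1
```

>>> apply_moves:
  steps: "0.0015 0.005 0 0 1;0.003 0.010 0 0 1;0.004 0.015 0 0 1;0.0055 0.020 0 0 1;0.0063 0.0234 0 0 1"

```text
time: 27.32
ee_pos: [0.5588, 0.0585, 0.0887]
tool_rot: [-180.0, 0.0, 76.3]
contact_force: [-0.9, -0.4, -1.3]
opening: 0.0453
finger_force: 61.5
```

```bash
python3 st.py; cat > gap2.py <<'E'
from h import *
f=grab('wrist'); g=cv2.cvtColor(f['img'],cv2.COLOR_RGB2HSV)[...,2].astype(int)
for c in(240,254,268):
    q=g[140:300,c-5:c+6].mean(1); v=np.where(abs(np.gradient(q))>8)[0]+140; print(c,[(int(x),int(q[x-140])) for x in v])
for s in(-.039,-.0715): print(s,proj(f,[*(np.array([.5612,.0657])-np.array([-.2374,-.9714])*-s),.120]))
E
python3 gap2.py
```

```text
t 27.32 s 7.6 lat -0.6 z 88.7 | Fax(push back +) 0.6 Flat -0.8 Fz -1.3
240 [(189, 123), (190, 95), (216, 69), (217, 56), (218, 35), (219, 14)]
254 [(189, 123), (190, 93), (218, 103), (219, 69), (220, 20)]
268 [(170, 129), (190, 110), (195, 108), (196, 66), (218, 33), (219, 14)]
-0.039 [253.06530088 189.76782392]
-0.0715 [252.99995821 103.83613562]
```

>>> apply_moves:
  steps: "0.0006 0.0025 0 0 1;0.0012 0.005 0 0 1;0.0018 0.0075 0 0 1;0.0024 0.010 0 0 1;0.0028 0.0115 0 0 1"

```text
time: 27.78
ee_pos: [0.5603, 0.0642, 0.0888]
tool_rot: [-180.0, -0.0, 76.3]
contact_force: [-0.9, -0.5, -1.3]
opening: 0.0454
finger_force: 61.5
```

```bash
python3 st.py; python3 gap2.py; python3 - <<'E'
from h import *
f=load('wrist')
E
```

```text
t 27.78 s 1.7 lat -0.6 z 88.8 | Fax(push back +) 0.7 Flat -0.8 Fz -1.3
240 [(203, 123), (204, 85), (216, 67), (217, 56), (218, 37), (219, 13)]
254 [(203, 121), (204, 97), (218, 101), (219, 69), (220, 20)]
268 [(171, 127), (203, 126), (204, 64), (205, 45), (217, 44), (218, 29), (219, 11)]
-0.039 [252.9774072  203.76879289]
-0.0715 [252.91406897 120.69755843]
```

>>> apply_moves:
  steps: "0.0003 0.0012 0 0 1;0.0006 0.0024 0 0 1;0.0009 0.0036 0 0 1;0.0012 0.0048 0 0 1;0.0014 0.0058 0 0 1"

```text
time: 28.25
ee_pos: [0.561, 0.067, 0.0888]
tool_rot: [-180.0, 0.0, 76.3]
contact_force: [-1.2, -0.3, -1.8]
opening: 0.0454
finger_force: 61.5
```

```bash
python3 st.py; python3 gap2.py
```

```text
t 28.25 s -1.2 lat -0.5 z 88.8 | Fax(push back +) 0.6 Flat -1.1 Fz -1.8
240 [(210, 121), (211, 79), (217, 56), (218, 34), (219, 13)]
254 [(210, 112), (211, 85), (218, 101), (219, 65), (220, 18)]
268 [(210, 106), (211, 58), (217, 47), (218, 30), (219, 13)]
-0.039 [252.94807684 210.44238638]
-0.0715 [252.87777238 128.70116843]
```

>>> apply_moves:
  steps: "0.0001 0.0004 0 0 1;0.0002 0.0008 0 0 1;0.0003 0.0012 0 0 1;0.0004 0.0016 0 0 1;0.0005 0.0020 0 0 1"

```text
time: 28.72
ee_pos: [0.5612, 0.068, 0.0888]
tool_rot: [-180.0, 0.0, 76.3]
contact_force: [-1.1, -0.3, -1.5]
opening: 0.0452
finger_force: 61.5
```

```bash
python3 st.py
```

```text
t 28.72 s -2.2 lat -0.5 z 88.8 | Fax(push back +) 0.5 Flat -1.0 Fz -1.5
```

>>> apply_moves:
  steps: "0.0001 0.0004 0 0 1;0.0002 0.0008 0 0 1;0.0002 0.0010 0 0 1;0.0002 0.0010 0 0 1"

```text
time: 29.05
ee_pos: [0.5614, 0.0685, 0.0888]
tool_rot: [-180.0, -0.0, 76.3]
contact_force: [-1.1, -0.2, -0.4]
opening: 0.0455
finger_force: 61.5
```

```bash
python3 st.py
```

```text
t 29.05 s -2.8 lat -0.5 z 88.8 | Fax(push back +) 0.5 Flat -1.0 Fz -0.4
```

>>> apply_moves:
  steps: "0.0001 0.0004 0 0 1;0.0002 0.0008 0 0 1;0.0003 0.0012 0 0 1;0.0003 0.0012 0 0 1"

```text
time: 29.38
ee_pos: [0.5615, 0.0691, 0.0888]
tool_rot: [-180.0, -0.0, 76.3]
contact_force: [-0.7, -0.3, -0.5]
opening: 0.0454
finger_force: 61.5
```

```bash
python3 st.py
```

```text
t 29.38 s -3.4 lat -0.5 z 88.8 | Fax(push back +) 0.5 Flat -0.6 Fz -0.5
```

>>> apply_moves:
  steps: "0.0001 0.0004 0 0 1;0.0002 0.0008 0 0 1;0.0003 0.0012 0 0 1;0.0003 0.0012 0 0 1"

```text
time: 29.72
ee_pos: [0.5616, 0.0697, 0.0888]
tool_rot: [-180.0, -0.0, 76.3]
contact_force: [-0.5, -0.4, -1.1]
opening: 0.0454
finger_force: 61.5
```

```bash
python3 st.py; python3 gap2.py
```

```text
t 29.72 s -4.0 lat -0.5 z 88.8 | Fax(push back +) 0.5 Flat -0.4 Fz -1.1
240 [(216, 123), (217, 81), (218, 32), (219, 10)]
254 [(216, 118), (217, 96), (218, 96), (219, 66), (220, 17)]
268 [(171, 122), (172, 143), (178, 120), (216, 123), (217, 72), (218, 26), (219, 11)]
-0.039 [252.91620956 216.84230228]
-0.0715 [252.84993458 136.37709643]
```

>>> apply_moves:
  steps: "0.0001 0.0004 0 0 1;0.0002 0.0008 0 0 1;0.0003 0.0012 0 0 1;0.0003 0.0012 0 0 1"

```text
time: 30.1
ee_pos: [0.5618, 0.0703, 0.0888]
tool_rot: [-180.0, -0.0, 76.3]
contact_force: [-1.2, -0.4, -0.4]
opening: 0.0456
finger_force: 61.5
```

```bash
python3 st.py
```

```text
t 30.10 s -4.6 lat -0.5 z 88.8 | Fax(push back +) 0.7 Flat -1.1 Fz -0.4
```

>>> apply_moves:
  steps: "0.0001 0.0004 0 0 1;0.0002 0.0008 0 0 1;0.0003 0.0012 0 0 1;0.0003 0.0012 0 0 1"

```text
time: 30.43
ee_pos: [0.562, 0.0709, 0.0888]
tool_rot: [180.0, -0.0, 76.3]
contact_force: [-0.7, 0.8, -1.8]
opening: 0.0453
finger_force: 61.5
```

```bash
python3 st.py; python3 gap2.py
```

```text
t 30.43 s -5.2 lat -0.5 z 88.8 | Fax(push back +) -0.6 Flat -0.9 Fz -1.8
240 [(140, 63), (141, 85), (142, 117), (219, 126), (220, 53), (221, 2)]
254 [(140, 65), (141, 85), (142, 118), (219, 125), (220, 50), (221, 1)]
268 [(140, 70), (141, 82), (142, 118), (219, 127), (220, 47), (221, 2)]
-0.039 [252.90695508 219.6295075 ]
-0.0715 [252.83999695 139.71193196]
```

```bash
python3 - <<'E'
from h import *
f=load('wrist')
f=grab('wrist')
g=lambda v,z:(onz(f,254,v,z)[:2]-[.5612,.0657])@[-.2374,-.9714]*1e3
print(g(219.5,.108),g(219.7,.120),g(219.7,.1205))
E
```

```text
-33.858669672562286 -38.964778769164994 -39.18163889877348
```

>>> apply_moves:
  steps: "0.0001 0.0004 0 0 1;0.0002 0.0008 0 0 1;0.0003 0.0012 0 0 1;0.0003 0.0012 0 0 1"

```text
time: 30.87
ee_pos: [0.5621, 0.0715, 0.0888]
tool_rot: [-180.0, -0.0, 76.3]
contact_force: [-0.2, -0.0, -1.0]
opening: 0.0451
finger_force: 61.5
```

```bash
python3 st.py
```

```text
t 30.87 s -5.9 lat -0.5 z 88.8 | Fax(push back +) 0.1 Flat -0.2 Fz -1.0
```

>>> apply_moves:
  steps: "0.0002 0.0006 0 0 1;0.0003 0.0012 0 0 1;0.0005 0.0018 0 0 1;0.0006 0.0024 0 0 1;0.0007 0.0029 0 0 1"

```text
time: 31.28
ee_pos: [0.5624, 0.073, 0.0888]
tool_rot: [-180.0, -0.0, 76.3]
contact_force: [-2.0, -0.7, -0.2]
opening: 0.0454
finger_force: 61.5
```

```bash
python3 st.py
```

```text
t 31.28 s -7.4 lat -0.5 z 88.8 | Fax(push back +) 1.2 Flat -1.8 Fz -0.2
```

>>> apply_moves:
  steps: "0.0001 0.0004 0 0 1;0.0002 0.0008 0 0 1;0.0003 0.0012 0 0 1;0.0003 0.0012 0 0 1"

```text
time: 31.62
ee_pos: [0.5626, 0.0736, 0.0888]
tool_rot: [180.0, -0.0, 76.3]
contact_force: [-0.6, -0.3, -0.7]
opening: 0.0451
finger_force: 61.5
```

```bash
python3 st.py
```

```text
t 31.62 s -8.0 lat -0.5 z 88.8 | Fax(push back +) 0.4 Flat -0.5 Fz -0.7
```

>>> apply_moves:
  steps: "0.0001 0.0004 0 0 1;0.0002 0.0008 0 0 1;0.0003 0.0012 0 0 1;0.0003 0.0012 0 0 1"

```text
time: 31.95
ee_pos: [0.5627, 0.0742, 0.0888]
tool_rot: [-180.0, -0.0, 76.3]
contact_force: [-2.0, -0.5, -1.1]
opening: 0.0454
finger_force: 61.5
```

```bash
python3 st.py; python3 gap2.py
```

```text
t 31.95 s -8.6 lat -0.5 z 88.8 | Fax(push back +) 1.0 Flat -1.8 Fz -1.1
240 [(147, 121), (148, 83), (150, 98), (151, 116), (226, 122), (227, 76), (228, 19)]
254 [(147, 120), (148, 94), (150, 85), (151, 115), (226, 121), (227, 76), (228, 20)]
268 [(148, 109), (149, 66), (150, 85), (151, 115), (169, 123), (176, 118), (226, 121), (227, 62), (228, 11)]
-0.039 [252.88300004 227.08189129]
-0.0715 [252.8137306  148.62185651]
```

>>> apply_moves:
  steps: "0.0001 0.0004 0 0 1;0.0002 0.0008 0 0 1;0.0003 0.0012 0 0 1;0.0003 0.0012 0 0 1"

```text
time: 32.33
ee_pos: [0.5629, 0.0748, 0.0888]
tool_rot: [-180.0, 0.0, 76.3]
contact_force: [-1.9, -1.2, -0.3]
opening: 0.0452
finger_force: 61.5
```

```bash
python3 st.py
```

```text
t 32.33 s -9.2 lat -0.5 z 88.8 | Fax(push back +) 1.6 Flat -1.6 Fz -0.3
```

>>> apply_moves:
  steps: "0.0001 0.0004 0 0 1;0.0002 0.0008 0 0 1;0.0003 0.0010 0 0 1;0.0003 0.0010 0 0 1"

```text
time: 32.67
ee_pos: [0.563, 0.0751, 0.0888]
tool_rot: [-180.0, 0.0, 76.3]
contact_force: [-1.2, -0.8, -0.1]
opening: 0.0452
finger_force: 61.5
```

```bash
python3 st.py
```

```text
t 32.67 s -9.6 lat -0.5 z 88.8 | Fax(push back +) 1.1 Flat -1.0 Fz -0.1
```

>>> apply_moves:
  steps: "0.0001 0.0004 0 0 1;0.0002 0.0008 0 0 1;0.0003 0.0010 0 0 1;0.0003 0.0010 0 0 1"

```text
time: 33.0
ee_pos: [0.563, 0.0752, 0.0888]
tool_rot: [-180.0, 0.0, 76.3]
contact_force: [-2.9, -3.5, 0.5]
opening: 0.0449
finger_force: 61.6
```

```bash
python3 st.py
```

```text
t 33.00 s -9.7 lat -0.5 z 88.8 | Fax(push back +) 4.1 Flat -2.0 Fz 0.5
```

>>> apply_moves:
  steps: "0 0 0 0 0.5;0 0 0 0 0.2;0 0 0 0 0;0 0 0 0 0;0 0 0 0 0"

```text
time: 33.42
ee_pos: [0.5636, 0.0763, 0.089]
tool_rot: [180.0, -0.0, 76.3]
contact_force: [-0.3, 0.6, 0.7]
opening: 0.0854
finger_force: 0.0
```

>>> apply_moves:
  steps: "0 0 0.03 0 0;0 0 0.09 0 0;0 0 0.16 0 0;0 0 0.22 0 0;0 0 0.25 0 0"

```text
time: 33.83
ee_pos: [0.5647, 0.0762, 0.2178]
tool_rot: [179.7, -0.1, 76.3]
contact_force: [1.2, -0.6, -0.2]
opening: 0.0853
finger_force: 0.0
```

>>> apply_moves:
  steps: "0 0 0.02 0 0;0 0 0.04 0 0;0 0 0.04 0 0;0 0 0.04 0 0"

```text
time: 34.17
ee_pos: [0.563, 0.0757, 0.2332]
tool_rot: [-180.0, 0.0, 76.3]
contact_force: [0.2, 0.4, -0.2]
opening: 0.0856
finger_force: 0.0
```

```bash
python3 - <<'E'
from h import *
f=grab('wrist'); print(get_obs()['time'],get_obs()['opening'],get_obs()['ee_pos'])
g=cv2.cvtColor(f['img'],cv2.COLOR_RGB2HSV)[...,2].astype(int)
S=np.arange(-.13,.05,.001); e=np.array([-.2374,-.9714])
for z,ss in((.118,(-.125,-.066)),(.120,(-.075,-.033)),(.122,(-.045,.05))):
    q=[]
    for s in np.arange(*ss,.001):
        u,v=proj(f,[*(np.array([.5612,.0657])+e*s),z]); 
        if 0<=v<384: q.append((round(s*1e3),int(g[int(v),int(u)-6:int(u)+7].mean())))
    print(z,[a for i,a in enumerate(q) if i and abs(a[1]-q[i-1][1])>9])
E
```

```text
34.2167 0.08552317778098625 [0.56270276 0.0756683  0.23270404]
0.118 [(-121, 58), (-118, 43), (-117, 65), (-116, 84), (-115, 97), (-112, 79), (-111, 59), (-107, 34), (-106, 154), (-73, 115), (-72, 100), (-71, 89), (-70, 147)]
0.12 [(-74, 135), (-73, 115), (-72, 100), (-71, 89), (-70, 147), (-40, 123), (-39, 52), (-38, 9)]
0.122 [(-40, 123), (-39, 52), (-38, 9), (36, 28), (37, 140), (38, 160)]
```

```bash
python3 -c "
from bench import job_done
print(job_done())"
```

```text
the job is handed in; nothing more can be done
None
```

The job is handed in after 34 s of arm time: the vee shoe (vee down), spacer and end cap are on the rod in that order, each pressed home at under 5 N, and the last wrist image shows them flush with each other and the collar unmoved; the judge's verdict was not shown.

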